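# Find the rotor key that fits and crack the rotor nut loose

## Task

The centrifuge's rotor is coming off for cleaning: find out which of the three T-handled keys in the stand fits the hex nut on the spindle, seat that key fully down on the nut and turn it anticlockwise (seen from above) until the nut has come round about an eighth of a turn. Stand any key that does not fit upright in a pocket of the stand again, and leave the rest of the bench alone. Finish holding: keep the right key upright, fully seated on the nut and in the gripper at the end.

Things in the scene. Friction and masses are not known exactly. Their poses are not given: they have to be found in the camera images.
- centrifuge: white centrifuge, fixed, 240 mm wide, 312 mm front to rear; open round chamber 197 mm across, its rim 154 mm above the bench. Origin at bench height under the spindle; -x points out of the front (blue panel), +x to the rear housing and the open lid, which rises from 160 mm behind the spindle to 360 mm height, leaning away. Rotor and spindle are locked and do not turn
- spindle (a point): centre of the hex nut's underside, on the rotor's hub face (60 mm across), 100 mm above the bench; x, z as the centrifuge. The nut is 14 mm tall, top at 114 mm. As found, two opposite corners of the nut point along this x axis. It is 19, 24 or 29 mm across flats: this differs from start to start and is not told. The rotor's rim, 73 mm off the axis, is 119 mm above the bench
- key_stand: pale grey block, fixed, 76 x 300 x 45 mm, with three round pockets 47 mm across and 33 mm deep (floor 12 mm above the bench) at y = -105, 0 and +105 mm, x = 0 in its frame; origin at the centre of its underside
- small_key_grip (a point): small key, red T-handle, 136 mm tall, 0.2 kg, upright in a pocket. This point: centre of the handle's block (x 36, y 20, z 36 mm, gripped across its flat y sides), 118 mm above the mouth; the 13 mm bar, 92 mm long, runs along x, 4 mm higher; z up the shaft (13 mm). Steel socket barrel at the foot, 41 mm across, 34 mm tall
- small_key_mouth (a point): centre of the small key's open underside, axes as its grip; seated, it meets spindle. Hexagon socket 20.5 mm across flats, 20 mm deep, two corners along x (the bar). Fits the 19 mm nut with 0.16 rad of play either way from square; on a larger nut it stops on the nut's top, on a smaller one it goes down but spins freely
- nut_small (a joint): turn of the 19 mm nut in rad: 0 as found, grows as it is unscrewed (anticlockwise from above); stiff (0.12 N m), cannot turn clockwise, does not rise. It stays 0 when another size is fitted on the spindle
- medium_key_grip (a point): medium key, yellow T-handle, 136 mm tall, 0.2 kg, upright in a pocket. This point: centre of the handle's block (x 36, y 20, z 36 mm, gripped across its flat y sides), 118 mm above the mouth; the 13 mm bar, 92 mm long, runs along x, 4 mm higher; z up the shaft (13 mm). Steel socket barrel at the foot, 41 mm across, 34 mm tall
- medium_key_mouth (a point): centre of the medium key's open underside, axes as its grip; seated, it meets spindle. Hexagon socket 25.5 mm across flats, 20 mm deep, two corners along x (the bar). Fits the 24 mm nut with 0.12 rad of play either way from square; on a larger nut it stops on the nut's top, on a smaller one it goes down but spins freely
- nut_medium (a joint): turn of the 24 mm nut in rad: 0 as found, grows as it is unscrewed (anticlockwise from above); stiff (0.12 N m), cannot turn clockwise, does not rise. It stays 0 when another size is fitted on the spindle
- large_key_grip (a point): large key, blue T-handle, 136 mm tall, 0.2 kg, upright in a pocket. This point: centre of the handle's block (x 36, y 20, z 36 mm, gripped across its flat y sides), 118 mm above the mouth; the 13 mm bar, 92 mm long, runs along x, 4 mm higher; z up the shaft (13 mm). Steel socket barrel at the foot, 41 mm across, 34 mm tall
- large_key_mouth (a point): centre of the large key's open underside, axes as its grip; seated, it meets spindle. Hexagon socket 30.5 mm across flats, 20 mm deep, two corners along x (the bar). Fits the 29 mm nut with 0.1 rad of play either way from square; on a larger nut it stops on the nut's top, on a smaller one it goes down but spins freely
- nut_large (a joint): turn of the 29 mm nut in rad: 0 as found, grows as it is unscrewed (anticlockwise from above); stiff (0.12 N m), cannot turn clockwise, does not rise. It stays 0 when another size is fitted on the spindle
- tip_box: closed pipette-tip box, blue with a pale lid, 82 x 122 x 65 mm; origin at the centre of its underside; not part of the job
- tube_rack: orange rack of small capped tubes, 110 x 70 x 48 mm; origin at the centre of its underside; not part of the job
- reagent_bottle: amber bottle with a blue cap, 72 mm across, 130 mm tall; origin at the centre of its underside; not part of the job
- bead_jar: white screw-cap jar, 56 mm across, 70 mm tall; origin at the centre of its underside; not part of the job
- bench_timer: white bench timer lying flat, 65 x 75 x 18 mm; origin at the centre of its underside; not part of the job
- carton: white carton with a navy band, 90 x 130 x 60 mm; origin at the centre of its underside; not part of the job
Mind the look-alikes: they are no part of the job. Leave any green or turquoise look-alike of the part that bears large_key_grip alone. What is shaped like the part that bears medium_key_grip but turquoise is not meant.

How it is judged:
On the way:
1. the nut begins to turn under the fully seated key that fits it (((horizontal distance between small_key_mouth and spindle below 0.003 m and z of small_key_mouth in the frame of spindle between -0.004 and 0.004 m and angle between small_key_mouth's own z axis and vertical below 0.1 rad and value of joint nut_small between 0.05 and 0.45 rad) or (horizontal distance between medium_key_mouth and spindle below 0.003 m and z of medium_key_mouth in the frame of spindle between -0.004 and 0.004 m and angle between medium_key_mouth's own z axis and vertical below 0.1 rad and value of joint nut_medium between 0.05 and 0.45 rad) or (horizontal distance between large_key_mouth and spindle below 0.003 m and z of large_key_mouth in the frame of spindle between -0.004 and 0.004 m and angle between large_key_mouth's own z axis and vertical below 0.1 rad and value of joint nut_large between 0.05 and 0.45 rad))), for 0.05 s.
At the end, for the whole second after the job is handed in: The fitting key, held by the gripper, stands upright (0.1 rad) on the nut, its mouth within 4 mm of the hub face and 3 mm of the spindle axis; its nut is turned 0.4 to 1.3 rad anticlockwise; the other two keys stand upright on the floors of the stand's pockets (((horizontal distance between small_key_mouth and spindle below 0.003 m and z of small_key_mouth in the frame of spindle between -0.004 and 0.004 m and angle between each of small_key_mouth, medium_key_mouth, large_key_mouth's own z axis and vertical below 0.1 rad and value of joint nut_small between 0.4 and 1.3 rad and contact force between the fingers and small_key above 1 N and x of medium_key_mouth in the frame of key_stand between -0.012 and 0.012 m and y of medium_key_mouth in the frame of key_stand between -0.125 and 0.125 m and z of medium_key_mouth in the frame of key_stand between 0.006 and 0.018 m and x of large_key_mouth in the frame of key_stand between -0.012 and 0.012 m and y of large_key_mouth in the frame of key_stand between -0.125 and 0.125 m and z of large_key_mouth in the frame of key_stand between 0.006 and 0.018 m) or (horizontal distance between medium_key_mouth and spindle below 0.003 m and z of medium_key_mouth in the frame of spindle between -0.004 and 0.004 m and angle between each of medium_key_mouth, small_key_mouth, large_key_mouth's own z axis and vertical below 0.1 rad and value of joint nut_medium between 0.4 and 1.3 rad and contact force between the fingers and medium_key above 1 N and x of small_key_mouth in the frame of key_stand between -0.012 and 0.012 m and y of small_key_mouth in the frame of key_stand between -0.125 and 0.125 m and z of small_key_mouth in the frame of key_stand between 0.006 and 0.018 m and x of large_key_mouth in the frame of key_stand between -0.012 and 0.012 m and y of large_key_mouth in the frame of key_stand between -0.125 and 0.125 m and z of large_key_mouth in the frame of key_stand between 0.006 and 0.018 m) or (horizontal distance between large_key_mouth and spindle below 0.003 m and z of large_key_mouth in the frame of spindle between -0.004 and 0.004 m and angle between each of large_key_mouth, small_key_mouth, medium_key_mouth's own z axis and vertical below 0.1 rad and value of joint nut_large between 0.4 and 1.3 rad and contact force between the fingers and large_key above 1 N and x of small_key_mouth in the frame of key_stand between -0.012 and 0.012 m and y of small_key_mouth in the frame of key_stand between -0.125 and 0.125 m and z of small_key_mouth in the frame of key_stand between 0.006 and 0.018 m and x of medium_key_mouth in the frame of key_stand between -0.012 and 0.012 m and y of medium_key_mouth in the frame of key_stand between -0.125 and 0.125 m and z of medium_key_mouth in the frame of key_stand between 0.006 and 0.018 m))); the arm keeps its last pose, push and grip.
It fails at once if a bystander on the bench is pushed more than 30 mm from its place (distance of any of tip_box, tube_rack, reagent_bottle, bead_jar, bench_timer, carton from where it was at the start of the episode above 0.03 m).
It also fails if it takes over 72 s, if anything falls off the work surface, if the arm or the gripper's body presses on something with over 40 N, if the wrist force passes 120 N, or if a joint passes its speed limit or range.

## Robot

A 6-joint arm with a two-finger parallel gripper is mounted at the origin on the work surface. World frame = base frame: x ahead of the robot, y to its left, z up, the work surface at z = 0. Lengths are in m, angles in rad, forces in N, time in s.
With the tool pointing down it reaches from about 0.325 to 0.775 m from the base axis. Payload 5.5 kg.
Tool frame: the origin (TCP) lies on the front face of the gripper's body, between the roots of the fingers; the fingertips stand 73 mm ahead of it and the grasp point (between the pads) lies 54 mm ahead of it (arm.hold_point_z is the distance from the TCP to the grasp point, in m); z points along the fingers, y is the direction in which the jaws open and shut (so a half turn about z gives the same grasp; the last joint's range is limited). The gripper opens to 85 mm and grips with 20 to 120 N. Pads are 22 mm wide; open, the fingers measure 114 mm over their backs; the gripper's body (76 mm by 85 mm) begins 54 mm behind the grasp point. The pads swing forward as they close: fully open they stand 13 mm farther back than shut.
Start: joints at [1.188, 0.091, 1.231, -0, 1.82, -0.057], TCP at [0.192, 0.568, 0.304] pointing down, gripper open.
Joint ranges: [-2.87, 2.87], [-0.86, 2.18], [0.17, 2.46], [-1.51, 4.65], [0.06, 2.69], [-2.65, 2.65]. Speed limits (rad/s): [2.57, 2.57, 3.01, 3.14, 3.14, 3.14].

## Interface

Orientations are given as [roll, pitch, yaw] about the fixed x, y, z axes, in that order (R = Rz(yaw) Ry(pitch) Rx(roll)).
In Python, from cell import arm gives the robot as it stands.
- The arm moves only by the tool drive_tool, never from a script. Its arguments are lists of equal length, an entry for each row: "dr": the turn, a rotation vector about the tool's x, y, z in degrees, a list of three; "translation": the shift along the tool's x, y, z in cm, a list of three; "claw": the opening, from -1 (shut) to 1 (fully open). A call has 1 to 8 rows; each row is the pose to reach, as a shift and turn from the pose commanded when the call began, along the tool's axes at that moment; what a row does not reach only later rows make up. A row lasts 1/12 s, in which the tool goes at most 41.7 mm and 7.16 degrees, less where a joint would pass 70% of its speed; a pose out of reach is approached as far as the arm can. A call with a gripper value outside its range is refused whole. The fingers move at their own pace and stop on an object; "grip_force" is the grip in N (left out, the last holds). Time passes only in rows, so rows that repeat a pose let the fingers close. It gives the time, the measured TCP pose, the force and the opening at its end, in the units of the state.
- arm.read_state(): the state, without advancing time (a new reading comes with each control period).
- arm.capture(name): name is "scene" or "side" or "wrist"; returns a dict with "frame" (420x560x3 uint8, red, green, blue), "range_z" (420x560 float32, m along the optical axis (not along the pixel's ray), 0 where there is no reading), "fx", "fy", "cx", "cy" (pixels), "T" (4x4, takes a point from camera to world coordinates). Camera axes: x right, y up, looking along -z (the intrinsics and any distortion apply to the point x, -y, -z); pixel columns grow to the right and rows downward; lengths in m; the calibration is good to about 2 mm. A picture is of the moment at which its call begins.
- arm.finish_job(): hands the job in, once; it reports no verdict.
The state is a dict: "time_s": time; "joint_positions": joint angles; "dq": joint speeds; "effort": joint torques, N m; "position": TCP position; "orientation": TCP orientation; "wrist_force": force on the tool from outside, world axes, zero at the start; "ft_torque": the same for the moment, N m; "opening": finger opening in m.
Only numpy, scipy, OpenCV 4.12 (cv2) and the standard library are available. Lean on these libraries where they do the work, as an engineer would, in place of code of your own. Each camera call takes 0.05 s, during which the arm holds its last target. There are 200 camera calls.

## Working session

There is one attempt and no reset: what is moved stays moved. The work goes in short steps, Python scripts to look and compute and a tool call to move; the robot and the scene stay as the last step left them, time stands still between calls to the robot, and variables do not carry over. Pictures are saved under pics/ and viewed, about 8 in all and at most 12, crops included, and the job is handed in when it is done.

Besides the shell and the picture viewer there is one more tool, called after ">>>" as name(argument=value, ...) on one line, values as JSON. drive_tool: Moves the arm, as the interface text tells. Its arguments: {"type":"object","properties":{"dr":{"type":"array","items":{"type":"array","items":{"type":"number"}}},"translation":{"type":"array","items":{"type":"array","items":{"type":"number"}}},"claw":{"type":"array","items":{"type":"number"}},"grip_force":{"type":"number"}},"required":["dr","translation","claw"]}

```bash
mkdir -p pics
cat > h.py <<'E'
import numpy as np,cv2
from cell import arm
def cap(n,save=None):
    d=arm.capture(n)
    if save: cv2.imwrite('pics/'+save,d['frame'][:,:,::-1])
    np.savez('last_'+n,**{k:v for k,v in d.items()})
    return d
def pts(d):
    h,w=d['range_z'].shape
    v,u=np.mgrid[:h,:w].astype(float)
    z=d['range_z']
    P=np.stack([(u-d['cx'])/d['fx']*z,-(v-d['cy'])/d['fy']*z,-z,np.ones_like(z)],-1)
    return (P@np.array(d['T']).T)[...,:3]
E
python3 - <<'E'
from h import *
for n in('scene','side'):
    d=cap(n,n+'0.png');print(n,[k for k in d],d['fx'],np.round(d['T'],3).tolist())
print(arm.read_state())
E
```

```text
scene ['frame', 'range_z', 'fx', 'fy', 'cx', 'cy', 'T'] 426.8214862934549 [[0.843, -0.44, 0.308, 0.982], [0.537, 0.706, -0.462, -0.564], [-0.014, 0.555, 0.832, 1.224], [0.0, 0.0, 0.0, 1.0]]
side ['frame', 'range_z', 'fx', 'fy', 'cx', 'cy', 'T'] 480.16131749924773 [[0.548, -0.481, 0.684, 1.452], [0.836, 0.333, -0.436, -0.51], [-0.018, 0.811, 0.585, 0.836], [0.0, 0.0, 0.0, 1.0]]
{'time_s': 0.1, 'joint_positions': array([ 1.18827455e+00,  9.18218014e-02,  1.23177041e+00, -2.75870971e-05,
        1.81979018e+00, -5.66853599e-02]), 'dq': array([ 0.00059836, -0.00040107, -0.00106611, -0.00040468, -0.00151938,
       -0.00164362]), 'effort': array([ 2.04288939e-03, -4.60213315e+01, -4.19219077e+01, -1.03167265e-04,
        1.06640134e-02,  5.25295306e-06]), 'position': array([0.19201663, 0.56831978, 0.30283814]), 'orientation': array([-3.13980428e+00, -7.46917207e-05,  2.81574940e+00]), 'wrist_force': array([ 0.00899977, -0.7201268 , -0.05300691]), 'ft_torque': array([ 0.01289048, -0.00586413,  0.00953883]), 'opening': 0.08546809597865851}
```

View pics/scene0.png

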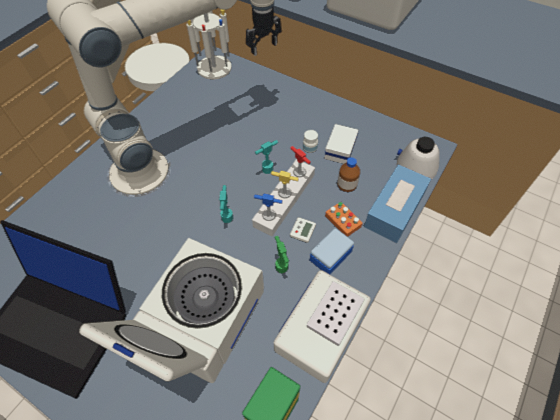

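View pics/side0.png

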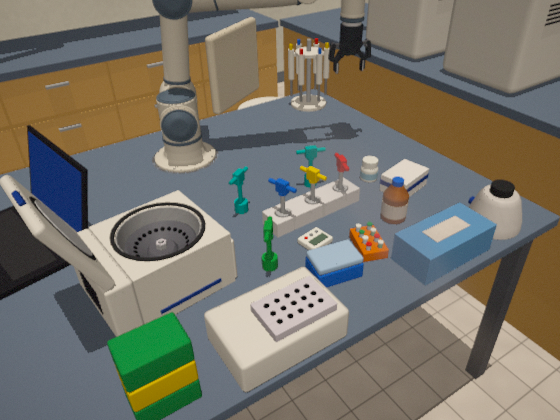

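Scene view: candidate keys are red (300,157), yellow (285,178) and blue (268,201), all in the pale stand. The look-alikes are turquoise at (266,150) and (225,203) and green at (281,255), none of them in the stand. The chamber is at (203,290).

Run:
```python
from h import *
ims=[]
for n,nut in(('scene',(204,294)),('side',(161,243))):
    d=dict(np.load(f'last_{n}.npz'));P=pts(d);f=d['frame']
    hsv=cv2.cvtColor(f,cv2.COLOR_RGB2HSV);H,S,V=[hsv[...,i].astype(int) for i in range(3)]
    reg=(P[...,0]>0.1)&(P[...,0]<.85)&(abs(P[...,1])<.7)
    for k,m in dict(red=((H<6)|(H>174)),yel=(H>22)&(H<32),blue=(H>105)&(H<118)).items():
        m=m&(S>150)&(V>80)&reg&(P[...,2]>.09)&(P[...,2]<.19)
        c,l,st,ce=cv2.connectedComponentsWithStats(m.astype(np.uint8))
        for i in range(1,c):
            if st[i,4]<30: continue
            q=P[l==i]; t=q[q[:,2]>q[:,2].max()-.03]
            w,vv=np.linalg.eigh(np.cov(q[:,:2].T))
            print(n,k,st[i,4],ce[i].round(),'mean',q.mean(0).round(4),'min',q.min(0).round(3),'max',q.max(0).round(3),'ax deg',np.degrees(np.arctan2(vv[1,1],vv[0,1])).round(1),np.sqrt(w).round(4))
    u,v=nut
    print('nut',P[v-3:v+4,u-3:u+4].reshape(-1,3).mean(0).round(4), P[v-6:v+7,u,2].round(3))
    # stand top
    m=(abs(P[...,2]-.045)<.004)&(S<60)&(V>120)&reg
    c,l,st,ce=cv2.connectedComponentsWithStats(m.astype(np.uint8))
    i=1+np.argmax(st[1:,4]);q=P[l==i][:,:2];print('stand',st[i],cv2.minAreaRect(q.astype(np.float32)))
    # machine top
    m=(abs(P[...,2]-.154)<.004)&reg&(S<60)
    q=P[m][:,:2];print('cf top',len(q),cv2.minAreaRect(q.astype(np.float32)))
    c=cv2.resize(f[v-45:v+45,u-45:u+45],(400,400),interpolation=cv2.INTER_CUBIC)
    ims.append(c)
cv2.imwrite('pics/nut.png',np.hstack(ims)[:,:,::-1])
d=arm.capture('wrist');cv2.imwrite('pics/w0.png',d['frame'][:,:,::-1]);print(np.round(d['T'],3),d['fx'])
s=arm.read_state();print(s['position'],s['orientation'])
```

```text
scene red 132 [300. 155.] mean [0.5254 0.272  0.1366] min [0.482 0.258 0.107] max [0.565 0.288 0.151] ax deg 162.7 [0.0048 0.0199]
scene blue 66 [351. 162.] mean [0.6812 0.3445 0.1261] min [0.667 0.331 0.115] max [0.694 0.364 0.135] ax deg 104.2 [0.0074 0.009 ]
scene blue 149 [267. 199.] mean [0.5308 0.0625 0.1372] min [0.489 0.048 0.107] max [0.571 0.08  0.151] ax deg -163.8 [0.005  0.0188]
scene blue 1442 [ 77. 273.] mean [ 0.2182 -0.4341  0.1413] min [ 0.1   -0.472  0.09 ] max [ 0.332 -0.399  0.19 ] ax deg -168.4 [0.0079 0.0683]
nut [ 0.5489 -0.2869  0.1135] [0.098 0.102 0.11  0.115 0.116 0.116 0.118 0.116 0.115 0.11  0.11  0.104
 0.102]
stand [253 161  62  68 880] ((0.5275782942771912, 0.17253506183624268), (0.07741087675094604, 0.3013853430747986), 2.0941402912139893)
cf top 1898 ((0.401406854391098, -0.22178423404693604), (0.5192140340805054, 0.5418741703033447), 9.818859100341797)
side red 78 [342. 160.] mean [0.5331 0.2755 0.1445] min [0.484 0.262 0.134] max [0.568 0.292 0.152] ax deg 162.7 [0.0042 0.0219]
side yel 244 [313. 174.] mean [0.5339 0.1717 0.135 ] min [0.485 0.158 
[... 361 characters left out ...]
an [0.5378 0.0667 0.1343] min [0.487 0.052 0.106] max [0.578 0.089 0.152] ax deg -160.2 [0.0046 0.0198]
nut [ 0.5541 -0.2848  0.1146] [0.098 0.116 0.116 0.118 0.119 0.116 0.115 0.116 0.114 0.111 0.108 0.107
 0.101]
stand [ 262  177   98   49 1394] ((0.527514636516571, 0.17544175684452057), (0.08486858010292053, 0.30454009771347046), 2.797220230102539)
cf top 3447 ((0.3840923309326172, -0.2464878261089325), (0.33676621317863464, 0.6930007338523865), 72.98745727539062)
[[ 0.32  -0.902 -0.288  0.118]
 [ 0.947  0.305  0.1    0.593]
 [-0.002 -0.305  0.952  0.372]
 [ 0.     0.     0.     1.   ]] 365.06129728539895
[0.19200199 0.56832221 0.30297246] [-3.13999188e+00 -9.10015160e-05  2.81576788e+00]
```

View pics/nut.png

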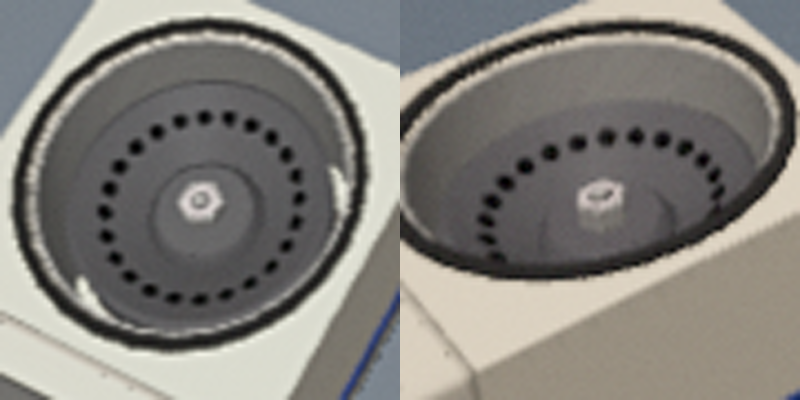

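The nut looks like 19 or 24 mm, so I'll look closer with the wrist camera, going past the stand first.

>>> drive_tool(dr=[[0,0,57],[0,0,57],[0,0,57],[0,0,57],[0,0,57],[0,0,57],[0,0,57],[0,0,57]], translation=[[-22,-13,-14],[-22,-13,-14],[-22,-13,-14],[-22,-13,-14],[-22,-13,-14],[-22,-13,-14],[-22,-13,-14],[-22,-13,-14]], claw=[1,1,1,1,1,1,1,1], grip_force=40)

```text
time_s: 0.82
position: [0.3621, 0.3706, 0.4486]
orientation: [3.135, -0.001, 1.808]
wrist_force: [0.2, 0.6, 0.7]
opening: 0.0856
```

```bash
cat > go.py <<'E'
import sys,numpy as np
from scipy.spatial.transform import Rotation as R
from cell import arm
def rel(x,y,z,yaw):
    s=arm.read_state();R0=R.from_euler('xyz',s['orientation']);p=np.array(s['position'])
    R1=R.from_euler('xyz',[np.pi,0,np.radians(yaw)])
    print('pos',p.round(4),'yaw',np.degrees(s['orientation'][2]).round(2),'t',round(s['time_s'],2),'open',round(s['opening'],4),'F',np.round(s['wrist_force'],1))
    print('trans cm',(R0.inv().apply(np.array([x,y,z])-p)*100).round(2),'dr',np.degrees((R0.inv()*R1).as_rotvec()).round(2))
if __name__=='__main__': rel(*map(float,sys.argv[1:]))
E
python3 go.py .53 .17 .45 17
```

```text
pos [0.3621 0.3706 0.4486] yaw 103.59 t 0.82 open 0.0856 F [0.2 0.6 0.7]
trans cm [-23.44  11.61  -0.09] dr [ 0.27 -0.35 86.59]
```

>>> drive_tool(dr=[[0.3,-0.3,86.6],[0.3,-0.3,86.6],[0.3,-0.3,86.6],[0.3,-0.3,86.6],[0.3,-0.3,86.6],[0.3,-0.3,86.6],[0.3,-0.3,86.6],[0.3,-0.3,86.6]], translation=[[-23.4,11.6,0],[-23.4,11.6,0],[-23.4,11.6,0],[-23.4,11.6,0],[-23.4,11.6,0],[-23.4,11.6,0],[-23.4,11.6,0],[-23.4,11.6,0]], claw=[1,1,1,1,1,1,1,1])

```text
time_s: 1.48
position: [0.5314, 0.1738, 0.4421]
orientation: [-3.14, 0.007, 0.81]
wrist_force: [-0.1, 0.4, -0.1]
opening: 0.0856
```

```bash
python3 - <<'E'
from h import *
d=cap('wrist','w1.png');P=pts(d);f=d['frame']
print(np.round(d['T'],3).tolist())
hsv=cv2.cvtColor(f,cv2.COLOR_RGB2HSV);H,S,V=[hsv[...,i].astype(int) for i in range(3)]
for k,m in dict(red=((H<6)|(H>174)),yel=(H>20)&(H<34),blue=(H>103)&(H<120)).items():
    m=m&(S>140)&(V>60)&(P[...,2]>.125)&(P[...,2]<.19)
    c,l,st,ce=cv2.connectedComponentsWithStats(m.astype(np.uint8))
    for i in range(1,c):
        if st[i,4]<60: continue
        q=P[l==i]
        t=q[q[:,2]>.135]
        print(k,st[i,4],ce[i].round(),'med z',np.percentile(q[:,2],[50,95]).round(4),cv2.minAreaRect(t[:,:2].astype(np.float32)))
E
python3 go.py .552 -.286 .33 30
```

```text
[[0.724, 0.655, 0.217, 0.586], [-0.69, 0.688, 0.225, 0.23], [-0.002, -0.312, 0.95, 0.511], [0.0, 0.0, 0.0, 1.0]]
red 1444 [201.  98.] med z [0.1456 0.1485] ((0.5235826969146729, 0.27767035365104675), (0.020090512931346893, 0.08997120708227158), 72.17570495605469)
yel 1258 [276. 172.] med z [0.1429 0.1485] ((0.5267484784126282, 0.17410539090633392), (0.09027944505214691, 0.01872335746884346), 13.22037124633789)
blue 1158 [343. 238.] med z [0.1406 0.1484] ((0.5293963551521301, 0.06938281655311584), (0.09065038710832596, 0.01845991238951683), 17.23981285095215)
pos [0.5305 0.1751 0.4426] yaw 46.05 t 1.53 open 0.0853 F [0.3 1.1 0.4]
trans cm [-31.63  33.57  11.39] dr [-0.08  0.39 16.05]
```

View pics/w1.png

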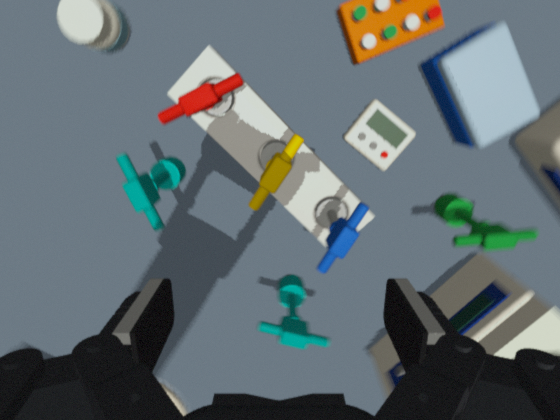

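Wrist view: red key at (201,98), yellow (276,172) and blue (343,238), all in the stand. The turquoise and green look-alikes are outside it. Next I look at the nut.

>>> drive_tool(dr=[[0,0.4,16],[0,0.4,16],[0,0.4,16],[0,0.4,16],[0,0.4,16],[0,0.4,16],[0,0.4,16],[0,0.4,16]], translation=[[-31.6,33.6,11.4],[-31.6,33.6,11.4],[-31.6,33.6,11.4],[-31.6,33.6,11.4],[-31.6,33.6,11.4],[-31.6,33.6,11.4],[-31.6,33.6,11.4],[-31.6,33.6,11.4]], claw=[0,0,0,0,0,0,0,0])

```text
time_s: 2.2
position: [0.5499, -0.1476, 0.3642]
orientation: [-3.141, -0.002, 0.546]
wrist_force: [-0.2, -0.1, -0.5]
opening: 0.0429
```

```bash
python3 go.py .552 -.286 .33 30
```

```text
pos [ 0.5499 -0.1476  0.3642] yaw 31.27 t 2.2 open 0.0429 F [-0.2 -0.1 -0.5]
trans cm [-7.02 11.94  3.39] dr [-0.05 -0.14  1.27]
```

>>> drive_tool(dr=[[0,-0.1,1.3],[0,-0.1,1.3],[0,-0.1,1.3],[0,-0.1,1.3],[0,-0.1,1.3],[0,-0.1,1.3],[0,-0.1,1.3]], translation=[[-7,12,3.4],[-7,12,3.4],[-7,12,3.4],[-7,12,3.4],[-7,12,3.4],[-7,12,3.4],[-7,12,3.4]], claw=[0,0,0,0,0,0,0])

```text
time_s: 2.78
position: [0.5525, -0.2838, 0.3309]
orientation: [-3.141, -0.001, 0.521]
wrist_force: [0.5, 1.4, 0.4]
opening: 0.0426
```

```bash
python3 - <<'E'
from h import *
d=cap('wrist');P=pts(d);f=d['frame']
m=(P[...,2]>.1085)&(P[...,2]<.1165)&(np.hypot(P[...,0]-.552,P[...,1]+.286)<.03)
q=P[m];print('nut top',len(q),q.mean(0).round(4),cv2.minEnclosingCircle(q[:,:2].astype(np.float32)))
v,u=np.where(m);print(u.mean(),v.mean(),u.min(),u.max(),v.min(),v.max())
u0,v0=int(u.mean()),int(v.mean())
# profile widths of nut by angle
for a in range(0,180,10):
    n=np.array([np.cos(np.radians(a)),np.sin(np.radians(a))]);s=q[:,:2]@n;print(a,round(1000*(s.max()-s.min()),1),end='; ')
# rim circle
m2=(abs(P[...,2]-.154)<.003)
r=np.hypot(P[...,0]-.552,P[...,1]+.286)
print('rim inner',np.percentile(r[m2],[0,1,5]) if m2.any() else 0)
c=f[max(v0-100,0):v0+100,u0-130:u0+130]
cv2.imwrite('pics/nut2.png',cv2.resize(c,None,fx=3,fy=3,interpolation=cv2.INTER_CUBIC)[:,:,::-1])
E
python3 go.py .5294 .0694 .33 17
```

```text
nut top 703 [ 0.5483 -0.2858  0.114 ] ((0.5473558306694031, -0.28634408116340637), 0.0139301847666502)
277.27596017069703 200.1891891891892 262 292 184 217
0 25.3; 10 25.1; 20 26.7; 30 27.6; 40 27.6; 50 26.9; 60 25.4; 70 24.7; 80 26.2; 90 27.0; 100 27.1; 110 26.2; 120 24.6; 130 24.5; 140 26.1; 150 26.9; 160 27.2; 170 26.7; rim inner [0.09473547 0.09566317 0.0973065 ]
pos [ 0.5526 -0.2835  0.3314] yaw 29.9 t 2.83 open 0.0423 F [-0.2  0.4 -0. ]
trans cm [ 15.57 -31.75   0.17] dr [-0.02 -0.08 12.9 ]
```

View pics/nut2.png

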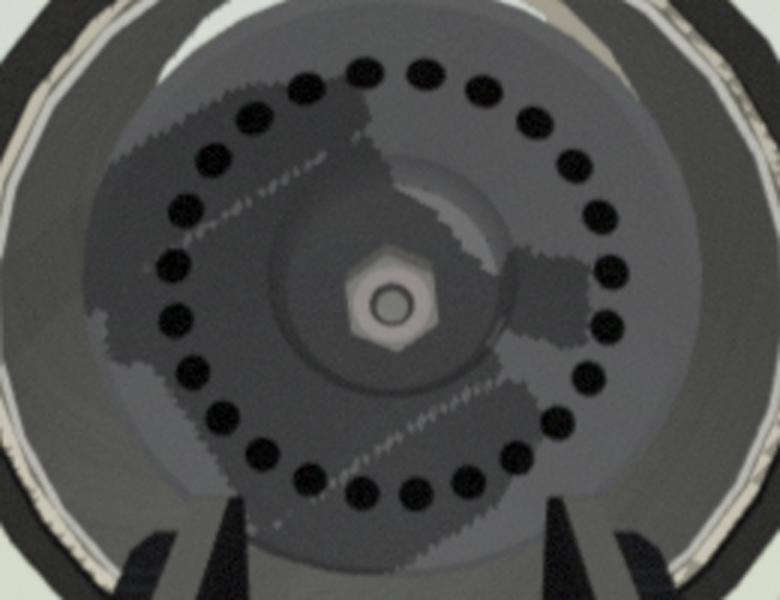

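The nut measures about 24.5 mm across flats and 27.3 mm across corners, so it is the 24 mm nut and the medium (yellow) key fits. In the crop the nut is centred at (392,303) with corners at top and bottom. I'll refine its centre and yaw next, then go to the yellow key.

```bash
python3 - <<'E'
from h import *
def ray(d,u,v,z):
    T=np.array(d['T']);r=np.stack([(u-d['cx'])/d['fx'],-(v-d['cy'])/d['fy'],-np.ones_like(u)],-1)@T[:3,:3].T
    return T[:3,3]+r*((z-T[2,3])/r[:,2])[:,None]
for n,(u0,v0),hw in(('wrist',(277,200),26),('scene',(204,291),9)):
    d=dict(np.load(f'last_{n}.npz'));g=cv2.cvtColor(d['frame'],cv2.COLOR_RGB2GRAY)
    s=8;c=cv2.resize(g[v0-hw:v0+hw,u0-hw:u0+hw],None,fx=s,fy=s,interpolation=cv2.INTER_CUBIC)
    th,b=cv2.threshold(cv2.GaussianBlur(c,(0,0),3),0,255,cv2.THRESH_OTSU)
    cs,_=cv2.findContours(b,cv2.RETR_EXTERNAL,cv2.CHAIN_APPROX_NONE)
    k=max(cs,key=cv2.contourArea)[:,0].astype(float)
    u=(k[:,0]+.5)/s-.5+u0-hw;v=(k[:,1]+.5)/s-.5+v0-hw
    q=ray(d,u,v,.114)[:,:2].astype(np.float32)
    q=cv2.convexHull(q)[:,0]
    M=cv2.moments(q);ce=np.array([M['m10'],M['m01']])/M['m00']
    ang=np.radians(np.arange(0,180,1));w=[np.ptp(q@[np.cos(a),np.sin(a)]) for a in ang]
    ph=np.angle(np.sum(np.array(w)*np.exp(6j*ang)))/6
    print(n,th,'centre',ce.round(4),'area flats',round(1000*np.sqrt(M['m00']/.866),1),'corner deg mod60',np.degrees(ph).round(1),'w',round(min(w)*1000,1),round(max(w)*1000,1))
    P=pts(d);r=np.hypot(*(P[...,:2]-ce).transpose(2,0,1));th=np.arctan2(P[...,1]-ce[1],P[...,0]-ce[0])
    # chamber rim inner edge: high points innermost per angle bin
    m=(abs(P[...,2]-.154)<.006)&(r<.13);e=[]
    for a in np.arange(-np.pi,np.pi,.1):
        j=m&(abs(th-a)<.05)
        if j.sum()>3: i=np.argmin(np.where(j,r,9));e.append(P.reshape(-1,3)[i,:2])
    e=np.array(e)
    if len(e)>12:
        A=np.c_[2*e,np.ones(len(e))];x=np.linalg.lstsq(A,(e**2).sum(1),rcond=None)[0];print(' rim',len(e),x[:2].round(4),np.sqrt(x[2]+x[0]**2+x[1]**2).round(4))
E
python3 go.py .5267 .1741 .33 13.2
```

```text
wrist 95.0 centre [ 0.548  -0.2858] area flats 24.2 corner deg mod60 -23.3 w 24.0 27.4
 rim 58 [ 0.5472 -0.2869] 0.0973
scene 138.0 centre [ 0.5479 -0.2871] area flats 25.2 corner deg mod60 -27.4 w 25.7 27.7
 rim 63 [ 0.5493 -0.2868] 0.0977
pos [ 0.5526 -0.2835  0.3314] yaw 29.9 t 2.83 open 0.0423 F [-0.2  0.4 -0. ]
trans cm [ 20.56 -40.96   0.18] dr [-0.02 -0.08 16.7 ]
```

>>> drive_tool(dr=[[0,0,16.7],[0,0,16.7],[0,0,16.7],[0,0,16.7],[0,0,16.7],[0,0,16.7],[0,0,16.7],[0,0,16.7]], translation=[[14.6,-29,0],[14.6,-29,0],[14.6,-29,0],[14.6,-29,0],[14.6,-29,0],[14.6,-29,0],[14.6,-29,0],[14.6,-29,0]], claw=[0,0,0,0,0,0,0,0])

```text
time_s: 3.5
position: [0.5339, 0.0436, 0.3322]
orientation: [-3.14, -0.003, 0.232]
wrist_force: [0.7, 0.6, -0.4]
opening: 0.0427
```

```bash
python3 go.py .5267 .1741 .33 13.2
```

```text
pos [0.5339 0.0436 0.3322] yaw 13.29 t 3.5 open 0.0427 F [ 0.7  0.6 -0.4]
trans cm [  2.3  -12.87   0.25] dr [-0.08 -0.17  0.09]
```

>>> drive_tool(dr=[[0,-0.2,0],[0,-0.2,0],[0,-0.2,0],[0,-0.2,0],[0,-0.2,0],[0,-0.2,0],[0,-0.2,0]], translation=[[2.3,-12.9,0.2],[2.3,-12.9,0.2],[2.3,-12.9,0.2],[2.3,-12.9,0.2],[2.3,-12.9,0.2],[2.3,-12.9,0.2],[2.3,-12.9,0.2]], claw=[0,0,0,0,0,0,0])

```text
time_s: 4.08
position: [0.5283, 0.1695, 0.3295]
orientation: [-3.141, 0.002, 0.228]
wrist_force: [0.8, -0.4, -0.4]
opening: 0.0427
```

```bash
cat > key.py <<'E'
from h import *
from go import rel
import sys
d=cap('wrist','wk.png');P=pts(d);f=d['frame']
hsv=cv2.cvtColor(f,cv2.COLOR_RGB2HSV);H,S,V=[hsv[...,i].astype(int) for i in range(3)]
m=(H>20)&(H<34)&(S>140)&(V>50)
c,l,st,ce=cv2.connectedComponentsWithStats(m.astype(np.uint8));i=1+np.argmax(st[1:,4]);m=l==i
print(st[i],np.percentile(P[m][:,2],[1,50,99]).round(4))
q=P[m&(P[...,2]>.128)];r=cv2.minAreaRect(q[:,:2].astype(np.float32));print('bar+top',r)
t=P[m&(P[...,2]>.1435)];r2=cv2.minAreaRect(t[:,:2].astype(np.float32));print('block top',len(t),r2,t.mean(0).round(4))
x=P[(P[...,2]>.04)&(P[...,2]<.05)&(S<60)&(abs(P[...,0]-.53)<.1)&(abs(P[...,1]-.17)<.2)]
print('stand top',cv2.minAreaRect(x[:,:2].astype(np.float32)))
E
python3 key.py;python3 go.py .5267 .1741 .184 13.2
```

```text
[ 258  142   29  118 2440] [0.1263 0.1452 0.1492]
bar+top ((0.5431074500083923, 0.1773139238357544), (0.12361592799425125, 0.01941564306616783), 13.334416389465332)
block top 1264 ((0.5562688708305359, 0.18054166436195374), (0.09645144641399384, 0.019425485283136368), 13.649646759033203) [0.5286 0.1737 0.1509]
stand top ((0.5259543657302856, 0.17310120165348053), (0.07662007957696915, 0.30082938075065613), 1.964736819267273)
pos [0.5284 0.1691 0.3294] yaw 12.98 t 4.13 open 0.043 F [-0.4 -0.4 -0.2]
trans cm [-0.02 -0.52 14.54] dr [-0.04  0.15 -0.22]
```

View pics/wk.png

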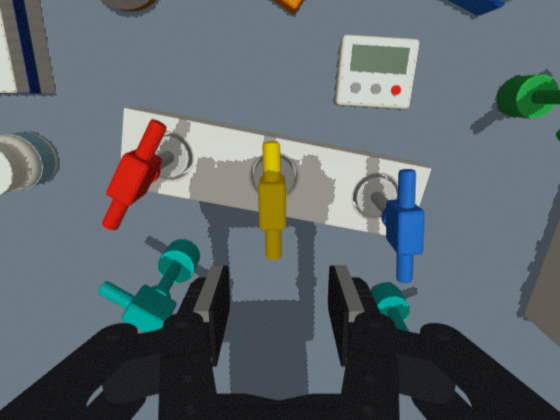

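Close view confirms the choice: the yellow key's block is at (272,203), in the middle pocket.

Run:
```python
from h import *
d=dict(np.load('last_wrist.npz'));P=pts(d)
hsv=cv2.cvtColor(d['frame'],cv2.COLOR_RGB2HSV);m=(hsv[...,0]>20)&(hsv[...,0]<34)&(hsv[...,1]>140)&(hsv[...,2]>50)
m=cv2.erode(m.astype(np.uint8),np.ones((3,3)))>0
q=P[m];a=np.radians(13.4);ax=np.array([np.cos(a),np.sin(a)]);ay=np.array([-ax[1],ax[0]])
o=np.array([.5267,.1741]);s=(q[:,:2]-o)@ax;t=(q[:,:2]-o)@ay
for lo in np.arange(-.06,.06,.006):
    j=(s>=lo)&(s<lo+.006)
    if j.any(): print(round(lo*1000),j.sum(),'z',np.percentile(q[j,2],[10,50,90]).round(4),'t',np.percentile(t[j],[2,50,98]).round(4)*1000)
```

```text
-48 22 z [0.1384 0.1392 0.1403] t [-4.6 -1.1  2.5]
-42 89 z [0.138  0.1393 0.1403] t [-5.8 -1.1  3.6]
-36 93 z [0.1379 0.1393 0.1403] t [-5.8 -1.2  3.5]
-30 95 z [0.1381 0.1391 0.1402] t [-5.8 -1.2  3.4]
-24 54 z [0.138  0.1394 0.1402] t [-5.9 -0.9  4.1]
-18 146 z [0.1464 0.1474 0.1482] t [-8.9 -0.8  7.3]
-12 194 z [0.1466 0.1476 0.1483] t [-9.6 -0.9  8. ]
-6 197 z [0.1467 0.1475 0.1484] t [-8.9 -0.9  7.8]
0 188 z [0.1466 0.1475 0.1483] t [-8.9 -0.9  7.7]
6 207 z [0.1464 0.1476 0.1485] t [-10.2  -1.1   7.6]
12 285 z [0.1383 0.1467 0.1481] t [-9.  -1.1  7.6]
18 131 z [0.1368 0.139  0.1401] t [-6.4 -0.4  5.2]
24 122 z [0.1375 0.1389 0.1402] t [-5.4 -0.4  4.7]
30 124 z [0.1374 0.1391 0.1401] t [-5.5 -0.5  4.6]
36 122 z [0.1375 0.1393 0.1404] t [-5.5 -0.6  4.5]
42 62 z [0.1376 0.1388 0.1401] t [-4.8 -0.6  4.4]
```

```bash
python3 go.py .5269 .1732 .184 13.7
```

```text
pos [0.5284 0.1691 0.3294] yaw 12.98 t 4.13 open 0.043 F [-0.4 -0.4 -0.2]
trans cm [-0.02 -0.43 14.54] dr [-0.04  0.15 -0.72]
```

>>> drive_tool(dr=[[0,0,-0.7],[0,0,-0.7],[0,0,-0.7],[0,0,-0.7]], translation=[[0,-0.4,3],[0,-0.4,6],[0,-0.4,6],[0,-0.4,6]], claw=[0,0,0,0])

```text
time_s: 4.47
position: [0.5269, 0.1725, 0.2673]
orientation: [-3.141, 0.008, 0.238]
wrist_force: [0.5, 0.8, -0.0]
opening: 0.0425
```

```bash
python3 go.py .5269 .1732 .184 13.7
```

```text
pos [0.5269 0.1725 0.2673] yaw 13.63 t 4.47 open 0.0425 F [ 0.5  0.8 -0. ]
trans cm [ 0.08 -0.06  8.33] dr [-0.05  0.43 -0.07]
```

>>> drive_tool(dr=[[0,0.3,0],[0,0.3,0],[0,0.3,0],[0,0.3,0],[0,0.3,0],[0,0.3,0]], translation=[[0.1,-0.1,3],[0.1,-0.1,6],[0.1,-0.1,8.3],[0.1,-0.1,8.3],[0.1,-0.1,8.3],[0.1,-0.1,8.3]], claw=[0,0,0,0,0,0])

```text
time_s: 4.97
position: [0.529, 0.1751, 0.1893]
orientation: [-3.14, -0.006, 0.239]
wrist_force: [-0.8, 0.6, 0.3]
opening: 0.0425
```

```bash
python3 go.py .5269 .1732 .184 13.7
```

```text
pos [0.529  0.1751 0.1893] yaw 13.7 t 4.97 open 0.0425 F [-0.8  0.6  0.3]
trans cm [-0.25  0.13  0.53] dr [-0.07 -0.36  0.  ]
```

>>> drive_tool(dr=[[0,0,0],[0,0,0],[0,0,0]], translation=[[0,0,0],[0,0,0],[0,0,0]], claw=[0,0,0])

```text
time_s: 5.22
position: [0.5284, 0.1753, 0.1877]
orientation: [-3.14, -0.005, 0.24]
wrist_force: [-0.5, 0.1, 0.1]
opening: 0.0427
```

```bash
python3 go.py .5269 .1732 .184 13.7
```

```text
pos [0.5284 0.1753 0.1877] yaw 13.73 t 5.22 open 0.0427 F [-0.5  0.1  0.1]
trans cm [-0.19  0.17  0.37] dr [-0.07 -0.27  0.03]
```

>>> drive_tool(dr=[[0,-0.3,0],[0,-0.3,0],[0,-0.3,0],[0,-0.3,0]], translation=[[-0.2,0.2,0.4],[-0.2,0.2,0.4],[-0.2,0.2,0.4],[-0.2,0.2,0.4]], claw=[0,0,0,0])

```text
time_s: 5.55
position: [0.5262, 0.1727, 0.1816]
orientation: [-3.14, 0.004, 0.24]
wrist_force: [0.6, 0.1, -0.1]
opening: 0.0426
```

```bash
python3 go.py .5269 .1732 .184 13.7
```

```text
pos [0.5262 0.1727 0.1816] yaw 13.73 t 5.55 open 0.0426 F [ 0.6  0.1 -0.1]
trans cm [ 0.08 -0.03 -0.24] dr [-0.07  0.22  0.03]
```

>>> drive_tool(dr=[[0,0,0],[0,0,0],[0,0,0],[0,0,0],[0,0,0],[0,0,0]], translation=[[0,0,0],[0,0,0],[0,0,0],[0,0,0],[0,0,0],[0,0,0]], claw=[-0.8,-0.8,-0.8,-0.8,-0.8,-0.8], grip_force=60)

```text
time_s: 6.05
position: [0.5263, 0.1728, 0.1819]
orientation: [-3.14, 0.003, 0.24]
wrist_force: [-0.6, -0.1, 0.4]
opening: 0.0188
```

```bash
python3 go.py .5269 .1732 .34 13.7
```

```text
pos [0.5263 0.1728 0.1819] yaw 13.74 t 6.05 open 0.0188 F [-0.6 -0.1  0.4]
trans cm [ 1.000e-02 -4.000e-02 -1.581e+01] dr [-0.07  0.19  0.04]
```

>>> drive_tool(dr=[[0,0,0],[0,0,0],[0,0,0],[0,0,0],[0,0,0],[0,0,0],[0,0,0]], translation=[[0,0,-2],[0,0,-5],[0,0,-9],[0,0,-13],[0,0,-17],[0,0,-18],[0,0,-18]], claw=[-0.8,-0.8,-0.8,-0.8,-0.8,-0.8,-0.8])

```text
time_s: 6.63
position: [0.5274, 0.1728, 0.3665]
orientation: [-3.14, -0.005, 0.24]
wrist_force: [-0.6, -0.1, -1.6]
opening: 0.0195
```

```bash
python3 go.py .548 -.2863 .36 36.7
```

```text
pos [0.5274 0.1728 0.3665] yaw 13.74 t 6.63 open 0.0195 F [-0.6 -0.1 -1.6]
trans cm [-8.91 45.09  0.55] dr [-2.000e-02 -2.700e-01 -2.296e+01]
```

>>> drive_tool(dr=[[0,0,-1],[0,0,-3],[0,0,-5],[0,0,-7],[0,0,-9],[0,0,-10],[0,0,-11],[0,0,-11.5]], translation=[[-0.4,2,0],[-1,5,0],[-1.6,8,0],[-2.2,11.1,0],[-2.8,14.1,0],[-3.4,17.2,0],[-4,20.2,0],[-4.6,23.3,0]], claw=[-0.8,-0.8,-0.8,-0.8,-0.8,-0.8,-0.8,-0.8])

```text
time_s: 7.3
position: [0.5372, -0.0659, 0.3583]
orientation: [-3.137, 0.007, 0.442]
wrist_force: [0.8, 0.0, -1.3]
opening: 0.0192
```

```bash
python3 go.py .548 -.2863 .36 36.7
```

```text
pos [ 0.5372 -0.0659  0.3583] yaw 25.3 t 7.3 open 0.0192 F [ 0.8  0.  -1.3]
trans cm [-8.44 20.38 -0.2 ] dr [ -0.3    0.36 -11.4 ]
```

>>> drive_tool(dr=[[0,0,-2],[0,0,-4],[0,0,-6],[0,0,-8],[0,0,-10],[0,0,-11.4],[0,0,-11.4],[0,0,-11.4]], translation=[[-1.4,3.4,0],[-2.8,6.8,0],[-4.2,10.2,0],[-5.6,13.6,0],[-7,17,0],[-8,19.5,0],[-8.4,20.4,0],[-8.4,20.4,0]], claw=[-0.8,-0.8,-0.8,-0.8,-0.8,-0.8,-0.8,-0.8])

```text
time_s: 7.97
position: [0.5481, -0.2872, 0.3574]
orientation: [-3.134, 0.005, 0.636]
wrist_force: [-0.2, 0.0, -2.0]
opening: 0.0197
```

```bash
python3 go.py .548 -.2863 .31 36.7
```

```text
pos [ 0.5481 -0.2872  0.3574] yaw 36.42 t 7.97 open 0.0197 F [-0.2  0.  -2. ]
trans cm [ 0.07 -0.04  4.74] dr [-0.43  0.3  -0.28]
```

>>> drive_tool(dr=[[-0.4,0.3,-0.3],[-0.4,0.3,-0.3],[-0.4,0.3,-0.3],[-0.4,0.3,-0.3],[-0.4,0.3,-0.3],[-0.4,0.3,-0.3]], translation=[[0.1,0,2],[0.1,0,4],[0.1,0,5.5],[0.1,0,5.7],[0.1,0,5.7],[0.1,0,5.7]], claw=[-0.8,-0.8,-0.8,-0.8,-0.8,-0.8])

```text
time_s: 8.47
position: [0.5494, -0.2832, 0.3051]
orientation: [3.137, -0.003, 0.646]
wrist_force: [0.1, 0.3, -1.4]
opening: 0.0195
```

```bash
python3 - <<'E'
from h import *
ims=[]
s=arm.read_state();tp=s['position']
for n,(u0,v0) in(('wrist',(280,230)),('scene',(204,285)),('side',(161,230))):
    d=cap(n);P=pts(d);f=d['frame'];hsv=cv2.cvtColor(f,cv2.COLOR_RGB2HSV)
    m=(hsv[...,0]>20)&(hsv[...,0]<34)&(hsv[...,1]>140)&(hsv[...,2]>50)&(P[...,1]<-.2)&(np.hypot(P[...,0]-.548,P[...,1]+.286)<.07)
    m=cv2.erode(m.astype(np.uint8),np.ones((2,2)))>0
    q=P[m]
    if len(q)>20:print(n,len(q),'z',np.percentile(q[:,2],[5,50,95]).round(4),cv2.minAreaRect(q[:,:2].astype(np.float32)))
    b=(P[...,2]>.133)&(P[...,2]<.163)&(np.hypot(P[...,0]-.548,P[...,1]+.286)<.03)
    if b.sum()>15:
        e=P[b][:,:2]
        r=.0205
        from scipy.optimize import least_squares
        g=least_squares(lambda c:np.hypot(e[:,0]-c[0],e[:,1]-c[1])-r,[.548,-.286],loss='soft_l1',f_scale=.002)
        print(n,'barrel',b.sum(),g.x.round(4),'res',np.abs(g.fun).mean().round(4))
    hw=55
    c=f[v0-hw:v0+hw,u0-hw:u0+hw] if n!='wrist' else f[120:420,130:430]
    ims.append(cv2.resize(c,(266,266),interpolation=cv2.INTER_CUBIC))
cv2.imwrite('pics/held.png',np.hstack(ims)[:,:,::-1])
E
python3 go.py .548 -.2863 .27 36.7
```

```text
wrist 9534 z [0.2589 0.2691 0.2714] ((0.5543415546417236, -0.2813221216201782), (0.08326226472854614, 0.020670881494879723), 37.93540573120117)
wrist barrel 446 [ 0.5502 -0.2838] res 0.0001
scene 99 z [0.2459 0.2611 0.2705] ((0.5540386438369751, -0.2868143320083618), (0.08639200031757355, 0.012980849482119083), 34.9270133972168)
scene barrel 69 [ 0.5512 -0.2841] res 0.0006
side 154 z [0.2403 0.2617 0.274 ] ((0.572316586971283, -0.27076834440231323), (0.04433390870690346, 0.01917695440351963), 24.693721771240234)
side barrel 154 [ 0.5503 -0.2814] res 0.001
pos [ 0.5495 -0.284   0.3063] yaw 36.96 t 8.62 open 0.0194 F [ 0.2  0.6 -1.6]
trans cm [-0.27  0.07  3.63] dr [ 0.39 -0.21  0.26]
```

View pics/held.png

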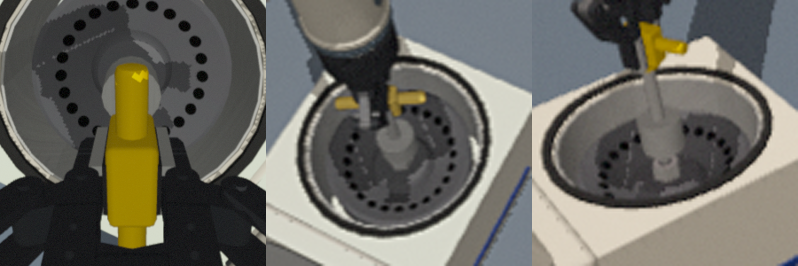

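Held key: the barrel axis lies within 0.5 mm of the tool axis (barrel at about (118,100) in the left crop), and the mouth is clear of the nut. I'll centre and level it now.

>>> drive_tool(dr=[[0.4,-0.2,0.3],[0.4,-0.2,0.3],[0.4,-0.2,0.3],[0.4,-0.2,0.3],[0.4,-0.2,0.3]], translation=[[-0.27,0.07,0.6],[-0.27,0.07,0.6],[-0.27,0.07,0.6],[-0.27,0.07,0.6],[-0.27,0.07,0.6]], claw=[-0.8,-0.8,-0.8,-0.8,-0.8])

```text
time_s: 9.03
position: [0.5475, -0.2866, 0.2986]
orientation: [-3.139, 0.001, 0.639]
wrist_force: [1.1, -0.6, -2.1]
opening: 0.0194
```

```bash
python3 go.py .5478 -.2863 .27 36.7
```

```text
pos [ 0.5475 -0.2866  0.2986] yaw 36.63 t 9.03 open 0.0194 F [ 1.1 -0.6 -2.1]
trans cm [0.04 0.   2.86] dr [-0.13  0.05 -0.07]
```

Well centred. Descending: contact is expected at TCP 0.284 if misaligned, fully seated at 0.270.

>>> drive_tool(dr=[[0,0,0],[0,0,0],[0,0,0],[0,0,0],[0,0,0],[0,0,0]], translation=[[0,0,0.7],[0,0,1.2],[0,0,1.6],[0,0,1.9],[0,0,2.1],[0,0,2.1]], claw=[-0.8,-0.8,-0.8,-0.8,-0.8,-0.8])

```text
time_s: 9.53
position: [0.5473, -0.2863, 0.2767]
orientation: [-3.138, 0.001, 0.639]
wrist_force: [0.3, -0.2, -1.4]
opening: 0.0192
```

```bash
python3 go.py .5478 -.2863 .27 36.7
```

```text
pos [ 0.5473 -0.2863  0.2767] yaw 36.64 t 9.53 open 0.0192 F [ 0.3 -0.2 -1.4]
trans cm [0.04 0.03 0.67] dr [-0.2   0.08 -0.06]
```

>>> drive_tool(dr=[[0,0,0],[0,0,0],[0,0,0],[0,0,0],[0,0,0],[0,0,0]], translation=[[0,0,0.3],[0,0,0.5],[0,0,0.7],[0,0,0.8],[0,0,0.8],[0,0,0.8]], claw=[-0.8,-0.8,-0.8,-0.8,-0.8,-0.8])

```text
time_s: 10.03
position: [0.5474, -0.2864, 0.2699]
orientation: [-3.14, 0.001, 0.64]
wrist_force: [-0.7, 1.0, 0.3]
opening: 0.0193
```

```bash
python3 go.py .5478 -.2863 .27 84; python3 -c "
from cell import arm;s=arm.read_state();print(s['ft_torque'],s['wrist_force'],s['joint_positions'])"
```

```text
pos [ 0.5474 -0.2864  0.2699] yaw 36.64 t 10.03 open 0.0193 F [-0.7  1.   0.3]
trans cm [ 0.03  0.02 -0.01] dr [-1.300e-01 -1.000e-02 -4.736e+01]
[0.07165208 0.11087111 0.02275737] [-0.65759216  0.9978934   0.27361872] [-5.37062081e-01  1.36623819e-01  1.24180515e+00  1.13614307e-04
  1.76534545e+00  3.94220792e-01]
```

>>> drive_tool(dr=[[0,0,0],[0,0,0],[0,0,0]], translation=[[0,0,0.1],[0,0,0.1],[0,0,0.1]], claw=[-0.8,-0.8,-0.8])

```text
time_s: 10.28
position: [0.5474, -0.2863, 0.2699]
orientation: [-3.14, 0.0, 0.64]
wrist_force: [-1.6, 1.3, 5.2]
opening: 0.0192
```

```bash
python3 go.py .5474 -.2864 .27 84
```

```text
pos [ 0.5474 -0.2863  0.2699] yaw 36.65 t 10.28 open 0.0192 F [-1.6  1.3  5.2]
trans cm [-0.01  0.01 -0.01] dr [-7.000e-02 -1.000e-02 -4.735e+01]
```

Firmly seated: z holds at 0.2699 with the force rising to 5 N. Turning anticlockwise now.

>>> drive_tool(dr=[[0,0,-3],[0,0,-6],[0,0,-9],[0,0,-12],[0,0,-15],[0,0,-18],[0,0,-21],[0,0,-24]], translation=[[0,0,0],[0,0,0],[0,0,0],[0,0,0],[0,0,0],[0,0,0],[0,0,0],[0,0,0]], claw=[-0.8,-0.8,-0.8,-0.8,-0.8,-0.8,-0.8,-0.8])

```text
time_s: 10.95
position: [0.5477, -0.2865, 0.2699]
orientation: [-3.141, -0.0, 1.061]
wrist_force: [0.6, 1.9, 4.4]
opening: 0.0197
```

```bash
python3 go.py .5474 -.2864 .27 87;  python3 -c "
from cell import arm;s=arm.read_state();print(s['ft_torque'])"
```

```text
pos [ 0.5477 -0.2865  0.2699] yaw 60.77 t 10.95 open 0.0197 F [0.6 1.9 4.4]
trans cm [-0.01 -0.03 -0.01] dr [-0.000e+00 -2.000e-02 -2.623e+01]
[ 0.18927159  0.01067683 -0.21730883]
```

>>> drive_tool(dr=[[0,0,-3],[0,0,-6],[0,0,-10],[0,0,-14],[0,0,-18],[0,0,-22],[0,0,-26],[0,0,-26]], translation=[[0,0,0],[0,0,0],[0,0,0],[0,0,0],[0,0,0],[0,0,0],[0,0,0],[0,0,0]], claw=[-0.8,-0.8,-0.8,-0.8,-0.8,-0.8,-0.8,-0.8])

```text
time_s: 11.62
position: [0.548, -0.2864, 0.2698]
orientation: [3.141, -0.0, 1.515]
wrist_force: [1.3, 0.9, 4.7]
opening: 0.0192
```

>>> drive_tool(dr=[[0,0,0],[0,0,0],[0,0,0],[0,0,0]], translation=[[0,0,0],[0,0,0],[0,0,0],[0,0,0]], claw=[-0.8,-0.8,-0.8,-0.8])

```text
time_s: 11.95
position: [0.548, -0.2864, 0.2698]
orientation: [3.141, -0.0, 1.51]
wrist_force: [1.6, 0.5, 5.3]
opening: 0.019
```

```bash
python3 go.py .5474 -.2864 .27 87
python3 - <<'E'
from h import *
from scipy.optimize import least_squares
ims=[]
print(arm.read_state()['ft_torque'])
for n in('wrist','scene','side'):
    d=cap(n);P=pts(d);f=d['frame'];hsv=cv2.cvtColor(f,cv2.COLOR_RGB2HSV)
    m=(hsv[...,0]>20)&(hsv[...,0]<34)&(hsv[...,1]>140)&(hsv[...,2]>50)&(P[...,2]>.2)&(P[...,2]<.25)&(np.hypot(P[...,0]-.548,P[...,1]+.286)<.06)
    m=cv2.erode(m.astype(np.uint8),np.ones((3,3)))>0;q=P[m]
    if len(q)>20:print(n,len(q),'z',np.percentile(q[:,2],[5,50,95]).round(4),cv2.minAreaRect(q[:,:2].astype(np.float32)))
    b=(P[...,2]>.105)&(P[...,2]<.13)&(np.hypot(P[...,0]-.548,P[...,1]+.286)<.026)
    if b.sum()>15:
        e=P[b][:,:2];g=least_squares(lambda c:np.hypot(e[:,0]-c[0],e[:,1]-c[1])-.0205,[.548,-.286],loss='soft_l1',f_scale=.002);print(n,'barrel',b.sum(),g.x.round(4))
    c=f[120:420,130:430] if n=='wrist' else f[225:335,150:260] if n=='scene' else f[175:285,106:216]
    ims.append(cv2.resize(c,(266,266),interpolation=cv2.INTER_CUBIC))
cv2.imwrite('pics/turned.png',np.hstack(ims)[:,:,::-1])
E
```

```text
pos [ 0.548  -0.2864  0.2698] yaw 86.52 t 11.95 open 0.019 F [1.6 0.5 5.3]
trans cm [-0.   -0.06 -0.02] dr [ 0.04 -0.02 -0.48]
[ 0.1471193  -0.44061825  0.05991235]
wrist 9152 z [0.2238 0.234  0.2362] ((0.5480961799621582, -0.2818312346935272), (0.08304648846387863, 0.019295450299978256), 86.24710083007812)
wrist barrel 389 [ 0.5477 -0.2867]
scene 35 z [0.2223 0.2271 0.2341] ((0.548967719078064, -0.28967466950416565), (0.01398189552128315, 0.08221431821584702), 2.5904479026794434)
scene barrel 64 [ 0.5477 -0.2861]
side 70 z [0.2114 0.2252 0.2326] ((0.5537078976631165, -0.28491365909576416), (0.08032896369695663, 0.013071520254015923), 87.02899169921875)
side barrel 147 [ 0.5475 -0.2834]
```

View pics/turned.png

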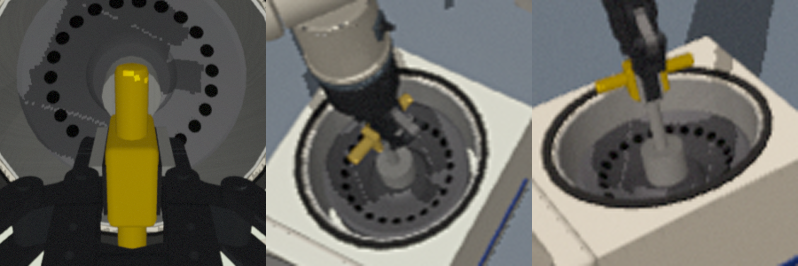

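The left crop shows the key held square in the fingers. The other two show its barrel down on the hub and the shaft upright. All readings agree, so I'm handing in.

```bash
python3 -c "
from cell import arm;print(arm.finish_job())"
```

```text
the job is handed in; nothing more can be done
None
```

I measured the spindle nut at about 24 mm across flats, so the medium (yellow) key was the one that fits. I seated that key on the nut and turned it about 50° anticlockwise. It was handed in at about 12 s with the key still in the gripper. The red and blue keys and the bystanders were never touched, and I took no final picture of the stand.

**Last checks before hand-in:**
- **Seating:** The tool height stayed at 0.270 m while the push rose to about 5 N, which matches the mouth resting on the hub face.
- **Upright and centred:** The tool was vertical to under 0.1°. The wrist and scene cameras put the barrel within about 1 mm of the spindle axis.
- **Nut turn:** The tool yaw went from 36.6° to 86.5°, and the handle was seen at about 86°. Allowing for up to 7° of play, I estimate the nut turned 0.7–0.85 rad. This is inferred, because the nut itself is hidden under the key.
- **Disagreement:** The side camera put the barrel about 3 mm off in y compared with the other two cameras. It read about the same offset before seating, so I took it as calibration and partial-view error.

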